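# Run a glaze test batch on the pulse mill

### The job

Mill the glaze test that is in the tall cup: first slide the mill's speed slider to the long white mark, because the mill starts as soon as a cup is turned. Then stand the tall cup upright in the mill's bayonet socket with its two pins in the entry slots, press it down against the spring, twist it clockwise (seen from above) about a quarter turn to its stop, and finish while still holding it there: it springs back and the mill stops when let go. Leave the short cup, the glaze jar, the test tile, the roll of tape and the brass weights where they are.

Things in the scene. Friction and masses are not known exactly. Their poses are not given: they have to be found in the camera images.
- mill: bench pulse mill, fixed to the bench, grey, 200 mm deep (x), 150 mm wide (y). Origin: underside, x points to its back, z up. Low front deck, top 40 mm high (local x -105 to -35 mm), carries the speed slider; rear block, top 62 mm high (local x -35 to +95 mm), carries an aluminium bayonet collar whose axis stands at local (30, 0) mm.
- socket (a point): centre of the collar's mouth, level with the collar's rim, 92 mm above the bench; axes as the mill's. The collar: bore 58 mm, outside 74 mm, 30 mm high. Two L-shaped slots, 13 mm wide with flared mouths, open at the rim, across the bore from one another; 11 mm below the rim each turns into a level run, 14 mm high, going clockwise seen from above.
- entry_slot (a point): middle of one entry slot's mouth (the one that looks to the front), at the rim, 33 mm from the socket's centre; the other lies straight across the bore. The two slots thus lie on the line from socket to entry_slot, which is at 170 degrees in the mill's frame.
- seat_press (a joint): how far the sprung seat in the socket is pressed down, m: 0 up, 0.014 at its bottom stop; about 5 N to start it, 12 N at the stop. Up, its top is 12 mm below the collar's rim, so a cup that just stands on it has its underside there and its pins in the entry slots. From 0.009 on the pins are below the collar's upper edge and free to turn; 0.011 to 0.013 is best.
- seat_ring (a joint): how far the seat's ring is turned clockwise from above, rad: 0 at rest, 1.4 at its stop. Its two steel dogs (at right angles to the entry slots, 7 mm high, 10 mm wide) enter the slot under a cup whose pins are in the entry slots; it then turns with the cup, with up to 0.1 rad of play. A spring turns it back: 0.10 N m at 0, 0.27 N m at the stop.
- slider_cap (a point): middle of the top of the speed slider's cap, 61 mm above the bench: black, 24 mm (mill x) by 14 mm (mill y), 19 mm tall, white line on top; it slides along the mill's y.
- speed_slider (a joint): slider position, m: 0 at the left end of its slot seen from the robot (mill +y), grows to the right (mill -y) to 0.072. Friction 1.5 N; it stays where it is left. The long white mark is at 0.048; the short ones are 12 mm apart.
- speed_mark (a point): point in the slider's slot at the long white mark, on the deck 40 mm above the bench; slider_cap stands over it when the slider is set.
- tall_cup: tall milling cup, loose, 0.2 to 0.4 kg, 106 mm tall, upright. Origin: centre of its underside. Aluminium base 54 mm across, 30 mm tall, with two 7 mm pins pointing out along +x and -x (70 mm over the tips), 6 mm above the underside, and a slot 14 mm wide, 10 mm deep under it along y; steel cup 66 mm across; lid 69 mm across, top at 84 mm; on it a grip bar. The same after half a turn.
- tall_cup_bar (a point): centre of the tall cup's grip bar, 95 mm above the cup's underside, axes as the cup's: the bar is 60 mm long along x (the pins' line), 16 mm thick in y, 22 mm tall.
- short_cup: bystander: a milling cup like the tall one but 86 mm tall; origin at the underside's centre.
- glaze_jar: bystander: screw-top jar, 56 mm across, 75 mm tall; origin at the underside's centre.
- tile_a: bystander: flat glaze test tile, 78 x 56 x 10 mm, behind and right of the mill; origin at the underside's centre.
- tape: bystander: roll of masking tape lying flat, 109 mm across, 24 mm tall, at the right; origin at the underside's centre.
- big_weight: bystander: brass weight with a knob, 38 mm across, 34 mm tall, left of the mill; origin at the underside's centre.
- mid_weight: bystander: smaller brass weight, 30 mm across, 27 mm tall, beside the big one; origin at the underside's centre.

How it is judged:
On the way, in this order (a step that is already met when the one before it is completed fails the run):
1. the speed slider stands at the long mark, while the tall cup is not in the socket yet (value of joint speed_slider between 0.043 and 0.053 m and horizontal distance between tall_cup and socket above 0.03 m), for 0.2 s.
2. the tall cup stands upright in the socket, its pins in the entry slots, and is pressed down against the spring (horizontal distance between tall_cup and socket below 0.005 m and z of tall_cup in the frame of socket below -0.018 m and value of joint seat_press above 0.007 m and value of joint seat_ring below 0.5 rad and angle between tall_cup's own z axis and vertical below 0.12 rad), for 0.05 s.
3. the cup is turned clockwise to the stop against the return spring (value of joint seat_ring above 1.2 rad and horizontal distance between tall_cup and socket below 0.005 m), for 0.2 s.
At the end, for the whole second after the job is handed in: The tall cup, still gripped (over 2 N), is at rest and upright in the socket (within 5 mm and 0.12 rad, underside over 18 mm below the rim, seat pressed over 7 mm) with the ring turned over 1.2 rad; the slider is within 5 mm of the long mark (all of step 3 and value of joint seat_press above 0.007 m and z of tall_cup in the frame of socket below -0.018 m and angle between tall_cup's own z axis and vertical below 0.12 rad and linear speed of tall_cup below 0.03 m/s and contact force between the fingers and tall_cup above 2 N and value of joint speed_slider between 0.043 and 0.053 m); the arm keeps its last pose, push and grip.
It fails at once if the mill is started (its ring turned) while the slider is off the long mark (value of joint seat_ring above 0.6 rad and (value of joint speed_slider below 0.042 m or value of joint speed_slider above 0.054 m)).
It fails at once if a bystander is pushed away or knocked over (distance of any of short_cup, glaze_jar, tile_a, tape, big_weight, mid_weight from where it was at the start of the episode above 0.03 m or angle between any of short_cup, glaze_jar's own z axis and vertical above 0.5 rad).
It also fails if it takes over 64 s, if anything falls off the work surface, if the arm or the gripper's body presses on something with over 40 N, if the wrist force passes 120 N, or if a joint passes its speed limit or range.

### The arm

A 7-joint arm with a two-finger parallel gripper is mounted at the origin on a cart in front of the work surface, level with it; the furniture and walls round the work are solid. World frame = base frame: x ahead of the robot, y to its left, z up, the work surface at z = 0. Lengths are in m, angles in rad, forces in N, time in s.
With the tool pointing down it reaches from about 0.425 to 0.825 m from the base axis. Payload 3.6 kg.
Tool frame: the origin (TCP) lies where the fingers leave the gripper's body, on its centre line; the fingertips stand 73 mm ahead of it and the grasp point (between the pads) lies 54 mm ahead of it; z points along the fingers, y is the line along which they close (so a half turn about z gives the same grasp; the last joint's range is limited). The gripper opens to 85 mm and grips with 20 to 120 N. Pads are 22 mm wide; open, the fingers measure 114 mm over their backs; the gripper's body (76 mm by 85 mm) begins 54 mm behind the grasp point. The pads swing forward as they close: fully open they stand 13 mm farther back than shut.
Start: joints at [1.278, 0.615, -0.013, 1.423, 0.008, 1.103, -0.04], TCP at [0.171, -0.627, 0.304] pointing down, gripper open.
Joint ranges: [-3.12, 3.12], [-0.3, 2.06], [-1.34, 1.32], [0.26, 2.42], [-1.36, 4.5], [0.01, 1.98], [-2.84, 2.84]. Speed limits (rad/s): [2.79, 2.79, 3.14, 3.14, 3.14, 3.14, 3.14].

### API

Orientations are given as a unit quaternion [x, y, z, w].
In Python, from station import arm, snapshot, camera_info, ticket gives the robot as it stands. Calls block until the motion is done:
- arm.movep(position, orientation): joint-space move of the TCP to a pose.
- arm.line_to(position, velocity=0.15, ori=None): straight line of the TCP; ori=None keeps the orientation; velocity is the mean speed in m/s.
- arm.move_j(angles): joint-space move.
- arm.move_gripper(opening, effort=None): opening from 0.0 (shut) to 1.0 (fully open); effort is the grip in N (None keeps the last); returns when the fingers have stopped.
- arm.pause(seconds).
- arm.ik(position, orientation): joint angles nearest the present ones, or None.
- snapshot(name): name is "side" or "top"; returns the picture (384x512x3 uint8, blue, green, red); there is no depth.
- camera_info(name): a dict with "fx", "fy", "cx", "cy" (pixels), "dist_coeffs" ([k1, k2, p1, p2, k3] as OpenCV has them; the pictures are not rectified), "R" (3x3) and "t" (3): a world point X has camera coordinates R X + t. Camera axes: x right, y down, z forward; pixel columns grow to the right and rows downward; lengths in m; the calibration is good to about 2 mm. A picture is of the moment at which its call begins. camera_info takes no time and is no camera call.
A pose or a line that the arm cannot do raises arm.MotionError and nothing moves.
- ticket.finish_job(): hands the job in; it is judged then, once.
Readings, each from a call of its own:
- arm.read_time(): time.
- arm.read_joint_positions(): joint angles.
- arm.read_dq(): joint speeds.
- arm.read_effort(): joint torques, N m.
- arm.read_tool_pos(): TCP position.
- arm.read_eef_rot(): TCP orientation.
- arm.read_ft_force(): force on the tool from outside, world axes, zero at the start.
- arm.read_wrist_torque(): the same for the moment, N m.
- arm.read_opening(): opening from 0.0 (shut) to 1.0 (fully open).
- arm.read_finger_force(): force on a finger pad.
Only numpy, scipy, OpenCV 4.12 (cv2) and the standard library are available. Lean on these libraries where they do the work, as an engineer would, in place of code of your own. Each camera call takes 0.05 s, during which the arm holds its last target. There are 200 camera calls.

## Working session

There is one attempt and no reset: what is moved stays moved. The work goes in short steps, each a Python script; the robot and the scene stay as the last script left them, time stands still between calls to the robot, and variables do not carry over. Pictures are saved under pics/ and viewed, at most 10 in all, crops included, and the job is handed in when it is done.

```bash
mkdir -p pics; ls; python3 - <<'E'
from station import arm,snapshot,camera_info
import cv2
for n in("side","top"):
    im=snapshot(n); cv2.imwrite(f"pics/{n}0.png",im)
    c=camera_info(n); print(n,c); print(-c["R"].T@c["t"] if hasattr(c["R"],'T') else '')
print(arm.read_time(),arm.read_eef_rot(),arm.read_tool_pos())
E
```

```text
pics
side {'fx': 431.07420309492056, 'fy': 431.07420309492056, 'cx': 254.02261967817816, 'cy': 190.8198283506056, 'dist_coeffs': array([0.05181572, 0.        , 0.        , 0.        , 0.        ]), 'R': array([[-0.99946192,  0.02455781, -0.02174341],
       [ 0.03110762,  0.49948232, -0.8657654 ],
       [-0.01040086, -0.86597594, -0.49997749]]), 't': array([0.52876371, 0.12971402, 1.21316913])}
[0.5370621  0.97280014 0.7303563 ]
top {'fx': 439.3127161269603, 'fy': 439.3127161269603, 'cx': 264.9561214796777, 'cy': 193.19616255215826, 'dist_coeffs': array([0.02056873, 0.        , 0.        , 0.        , 0.        ]), 'R': array([[-0.01062694, -0.99988417, -0.01089547],
       [-0.98689816,  0.01224198, -0.16087932],
       [ 0.16099407,  0.00904306, -0.98691394]]), 't': array([-0.13121652,  0.53319839,  1.29221714])}
[ 0.31677878 -0.14941433  1.35965804]
0.1 [ 9.91111599e-01  1.33027816e-01 -1.73395429e-04 -1.17022304e-03] [ 0.17124253 -0.62649542  0.30283127]
```

View pics/side0.png

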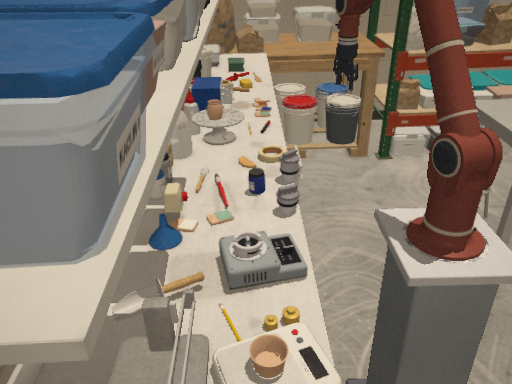

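View pics/top0.png

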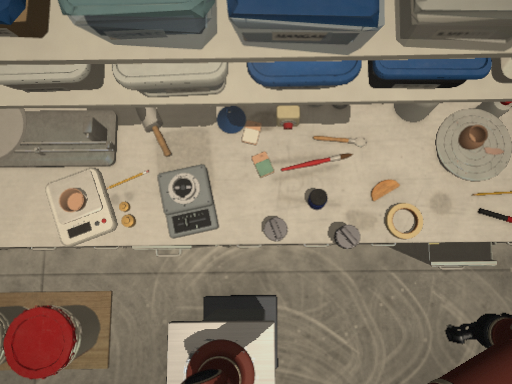

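The side view shows the mill at (262,258), cups at (288,165) and (288,198), the jar at (257,181). The top view shows the mill at (188,200), cups at (275,228) and (346,235). I'll zoom in on both.

```bash
python3 - <<'E'
import cv2,numpy as np
t=cv2.imread("pics/top0.png"); s=cv2.imread("pics/side0.png")
a=cv2.resize(t[155:245,150:230],None,fx=5,fy=5,interpolation=cv2.INTER_CUBIC)
b=cv2.resize(t[200:260,255:370],None,fx=3.4,fy=3.4,interpolation=cv2.INTER_CUBIC)
c=np.zeros((600,800,3),np.uint8);c[:450,:400]=a;h,w=b.shape[:2];c[:h,400:400+w]=b[:, :400]
d=cv2.resize(s[145:220,240:320],None,fx=5,fy=5,interpolation=cv2.INTER_CUBIC);c[210:585,400:800]=d
cv2.imwrite("pics/z1.png",c)
a=cv2.resize(s[225:295,210:315],None,fx=7,fy=7,interpolation=cv2.INTER_CUBIC);cv2.imwrite("pics/z2.png",a)
E
```

```text
(no output)
```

View pics/z1.png

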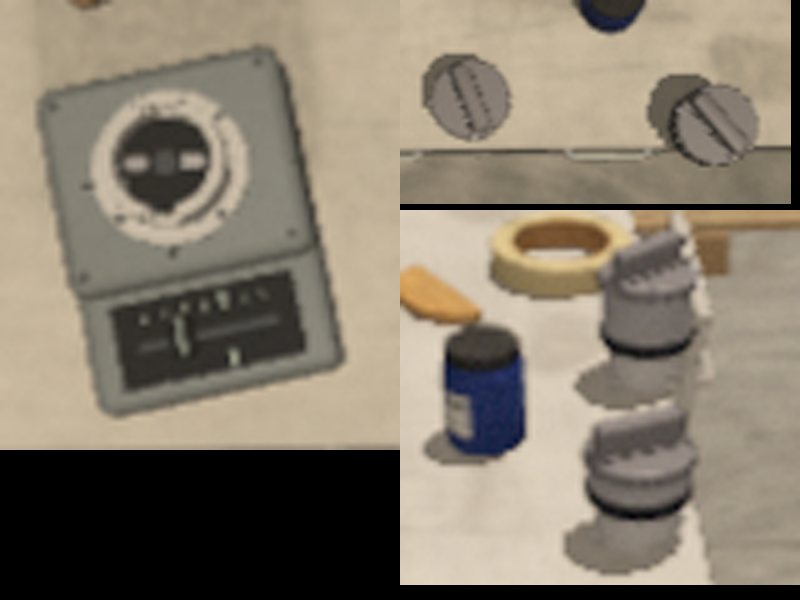

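View pics/z2.png

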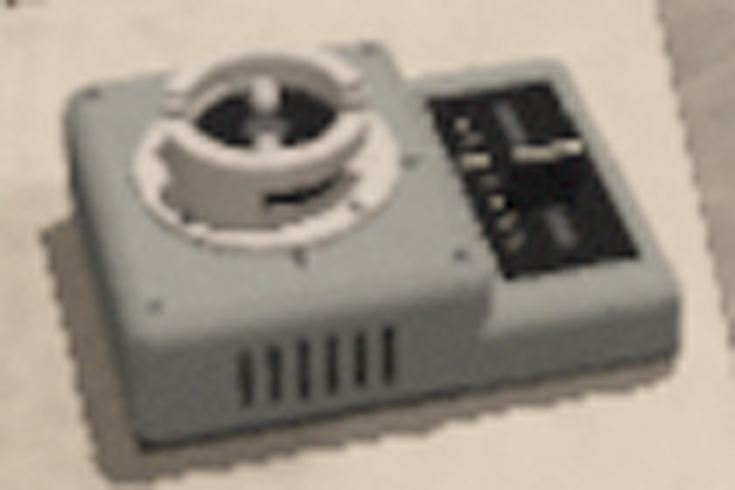

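The right-hand (far) cup is the tall one, seen at about (346,235) from above with its bar at about 42° to x. In the zoom, the slider cap's line sits left of the long mark at about (186,222). The mill's yaw is about +12°. Next I'll measure with masks.

```bash
cat > h.py <<'E'
import cv2,numpy as np
from scipy.optimize import least_squares
from scipy.spatial.transform import Rotation as Rn
from station import arm,snapshot,camera_info,ticket
def K(n):
    c=camera_info(n);return c,np.array([[c["fx"],0,c["cx"]],[0,c["fy"],c["cy"]],[0,0,1.]])
def cast(n,px,z):
    c,k=K(n);R=np.array(c["R"]);o=-R.T@np.array(c["t"])
    u=cv2.undistortPoints(np.array(px,float).reshape(-1,1,2),k,np.array(c["dist_coeffs"])).reshape(-1,2)
    d=np.c_[u,np.ones(len(u))]@R
    return (o+d*((z-o[2])/d[:,2])[:,None])[:,:2]
def proj(n,X):
    c,k=K(n);return cv2.projectPoints(np.array(X,float).reshape(-1,1,3),cv2.Rodrigues(np.array(c["R"]))[0],np.array(c["t"]),k,np.array(c["dist_coeffs"]))[0].reshape(-1,2)
def circ(P,r=None):
    f=(lambda p:np.hypot(*(P-p[:2]).T)-p[2]) if r is None else (lambda p:np.hypot(*(P-p[:2]).T)-r)
    s=least_squares(f,list(P.mean(0))+([0.03] if r is None else []),loss='soft_l1',f_scale=.001);return s.x,np.sqrt(np.mean(f(s.x)**2))
def blobs(m,mn=20):
    return sorted([c for c in cv2.findContours(m.astype(np.uint8),cv2.RETR_EXTERNAL,cv2.CHAIN_APPROX_NONE)[0] if len(c)>=mn],key=lambda c:-cv2.contourArea(c))
def q(yaw): # tool down, tool y at yaw+90 ... Rz(yaw)*Rx(pi)
    return (Rn.from_euler('z',yaw)*Rn.from_euler('x',np.pi)).as_quat()
E
python3 - <<'E'
from h import *
for n,(r0,r1,c0,c1) in {"top":(155,245,150,230),"side":(225,295,210,315)}.items():
    U=4
    im=cv2.resize(cv2.imread(f"pics/{n}0.png")[r0:r1,c0:c1],None,fx=U,fy=U,interpolation=cv2.INTER_CUBIC)
    full=lambda p:(np.array(p,float).reshape(-1,2)+.5)/U-.5+[c0,r0]
    hsv=cv2.cvtColor(im,cv2.COLOR_BGR2HSV);v=hsv[...,2]
    for c in blobs(v<60,60)[:4]:
        P=full(c);(x,y),(w,h),a=cv2.minAreaRect(P.astype(np.float32))
        print(n,"dark",np.round(P.mean(0),1),round(cv2.contourArea(c)/U/U),"rect",x,y,w,h,a)
        for z in(.04,.092):
            W=cast(n,P,z);r=cv2.minAreaRect((W*1000).astype(np.float32));print("   z",z,"rect mm",np.round(r[0]+r[1],1),round(r[2],1),"circ",np.round(circ(W)[0]*1000,1),round(circ(W)[1]*1000,2))
    for c in blobs(v>165,60)[:6]:
        P=full(c);W=cast(n,P,.062)
        print(n,"bright",np.round(P.mean(0),1),round(cv2.contourArea(c)/U/U),"circ .062",np.round(circ(W)[0]*1000,1),round(circ(W)[1]*1000,2))
s=proj("side",[[.4,-.35,0],[.4,-.35,.106],[.4,-.15,0]]);print(s)
E
```

```text
top dark [191.7 220.4] 522 rect 191.20376586914062 220.51666259765625 16.21341323852539 36.16463088989258 77.31961059570312
   z 0.04 rect mm [451.5  85.8  49.3 108.6] 12.3 circ [449.6  95.3  40.1] 14.2
   z 0.092 rect mm [446.2  76.6  47.4 104.3] 12.3 circ [444.3  85.6  38.5] 13.64
top dark [182.8 182.6] 69 rect 182.6163787841797 182.2890167236328 16.240678787231445 6.9509053230285645 3.012787342071533
   z 0.04 rect mm [569.  114.1  49.7  21.6] 86.2 circ [569.1 114.5  15. ] 5.52
   z 0.092 rect mm [559.1 103.7  47.8  20.7] 86.2 circ [559.2 104.1  14.5] 5.3
top dark [182.5 191.5] 67 rect 182.4933319091797 192.25253295898438 14.647521018981934 8.226078987121582 5.856013774871826
   z 0.04 rect mm [538.1 114.3  44.7  25.3] 83.4 circ [540.  114.4  14.7] 4.67
   z 0.092 rect mm [529.4 103.9  42.9  24.3] 83.4 circ [531.2 104.   14.1] 4.48
top bright [188.9 197.4] 7080 circ .062 [513.7  88.1 142.3] 17.28
side dark [284.7 248.7] 410 rect 285.4343566894531 250.14268493652344 32.117366790771484 18.342971801757812 65.67442321777344
   z 0.04 rect mm [450.1  85.6  49.4 107.8] 11.8 circ [448.4 
[... 531 characters left out ...]
   45.8  29.8  19.1] 87.4 circ [559.8  46.4  11.7] 2.71
   z 0.092 rect mm [560.1 115.6  27.6  17.7] 87.4 circ [558.1 116.1  10.8] 2.51
side dark [252.1 252.4] 9 rect 252.24989318847656 252.5151824951172 1.8479877710342407 9.276750564575195 76.37300109863281
   z 0.04 rect mm [534.6  93.   24.7   7.4] 18.5 circ [540.6  76.7  18.6] 1.95
   z 0.092 rect mm [534.8 159.3  22.8   6.8] 18.5 circ [540.5 143.8  17.5] 1.8
side bright [264.3 258.4] 2769 circ .062 [514.4 137.5 132.2] 23.32
side bright [247.8 250.2] 260 circ .062 [548.5 112.8  36.2] 11.62
side bright [309.6 225.6] 16 circ .062 [378.8  12.9   8.7] 3.6
[[288.35407586 181.50523555]
 [288.93258285 154.03131694]
 [294.38628711 212.47938475]]
```

```bash
python3 - <<'E'
import cv2,numpy as np
t=cv2.imread("pics/top0.png"); s=cv2.imread("pics/side0.png")
a=cv2.resize(t[210:260,320:370],None,fx=8,fy=8,interpolation=cv2.INTER_CUBIC)
b=cv2.resize(s[140:200,265:315],None,fx=8,fy=8,interpolation=cv2.INTER_CUBIC)
c=np.zeros((480,800,3),np.uint8);c[:400,:400]=a;c[:480,400:]=b
cv2.imwrite("pics/z3.png",c)
E
```

```text
(no output)
```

View pics/z3.png

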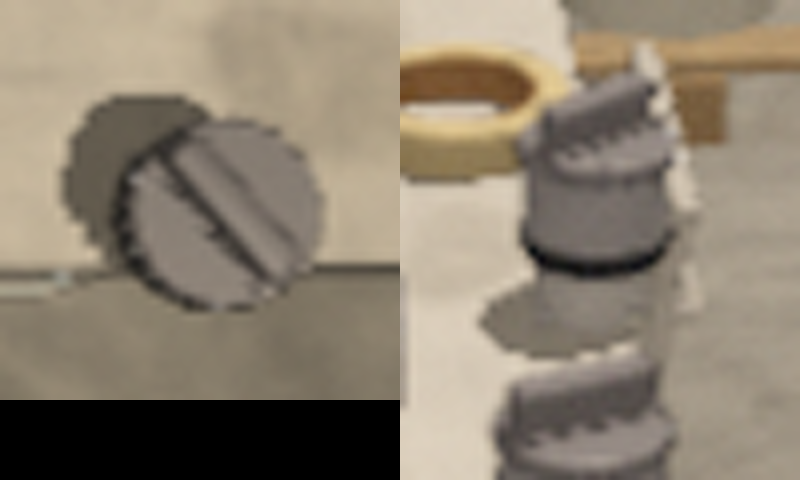

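The zoom confirms the tall cup: lid centre about (348,236) in the top view; the side view axis is at column about 289. The panel centre casts to (451,86) mm at 12° from both views, so they agree. I'll refine the lid and flange with radial edge fits.

```bash
cat >> h.py <<'E'
def radial(n,im,c,z,r0,r1,angs,sign=0):
    "edge points on rays about world centre c (m) at height z, radii r0..r1; sign +1: brighter outside"
    g=cv2.cvtColor(im,cv2.COLOR_BGR2GRAY).astype(np.float32);rr=np.arange(r0,r1,.0005);P=[]
    for a in angs:
        W=np.c_[c[0]+rr*np.cos(a),c[1]+rr*np.sin(a),np.full(len(rr),z)];p=proj(n,W).astype(np.float32)
        v=cv2.remap(g,p[:,0].copy(),p[:,1].copy(),cv2.INTER_LINEAR).ravel();d=np.gradient(cv2.GaussianBlur(v[:,None],(1,5),1).ravel())
        d=d*sign if sign else abs(d)
        P.append(W[np.argmax(d),:2])
    return np.array(P)
E
python3 - <<'E'
from h import *
D=np.deg2rad
t=cv2.imread("pics/top0.png");s=cv2.imread("pics/side0.png")
A=D(np.arange(0,360,6))
c0=np.array([.5486,.1066])
for n,im in(("top",t),("side",s)):
    for z,r0,r1,sg,l in((.062,.038,.06,-1,"flange"),(.092,.022,.034,1,"bore")):
        c=c0
        for _ in range(2):
            P=radial(n,im,c,z,r0,r1,A,sg);x,e=circ(P);c=x[:2]
        print(n,l,np.round(x*1000,1),round(e*1000,2))
print("dogs mid",cast("top",[[182.1,186.6]],.087))
c=cast("top",[[348,236]],.084)[0];print("lid0",c)
for _ in range(2):
    P=radial("top",t,c,.084,.028,.042,D(np.arange(-190,75,6)),0);x,e=circ(P);c=x[:2]
    x2,e2=circ(P,.0345)
    print("lid",np.round(x*1000,1),round(e*1000,2),np.round(x2*1000,1),round(e2*1000,2))
p0=np.r_[x2[:2]]
for z in(0,.045,.084,.106):print("side proj",z,proj("side",[[*p0,z]]),proj("side",[[p0[0]+.033,p0[1],z],[p0[0]-.033,p0[1],z]])[:,0])
# dark strip of the bar
U=4;im=cv2.resize(t[210:260,320:370],None,fx=U,fy=U,interpolation=cv2.INTER_CUBIC)
g=cv2.cvtColor(im,cv2.COLOR_BGR2GRAY);m=np.zeros_like(g);cv2.circle(m,(118,104),40,1,-1)
ys,xs=np.where((g<75)&(m>0));W=cast("top",(np.c_[xs,ys]+.5)/U-.5+[320,210],.095);vx,vy,a,b=cv2.fitLine((W*1000).astype(np.float32),cv2.DIST_HUBER,0,.01,.01).ravel()
print("strip",len(xs),np.degrees(np.arctan2(vy,vx)),a,b,"offset from centre along normal",np.dot([a-p0[0]*1e3,b-p0[1]*1e3],[-vy,vx]))
for yw in(131,-49,92,-88,4,-176):
    r=arm.ik([p0[0],p0[1],.2] if abs(yw) in(131,49) else [.5486,.1066,.2],q(D(yw-90)));print(yw,None if r is None else np.round(r,2))
E
```

```text
top flange [547.4 107.3  46.7] 2.04
top bore [545.9 105.9  28.1] 1.53
side flange [546.3  99.4  48.2] 3.04
side bore [546.2 105.3  27.9] 1.5
dogs mid [[0.54710546 0.10617123]]
lid0 [ 0.39667212 -0.37619559]
lid [ 397.2 -377.    33.9] 2.47 [ 396.9 -376.6] 2.56
lid [ 397.3 -376.8   34. ] 2.61 [ 397.2 -376.4] 2.67
side proj 0 [[288.45343637 177.91216961]] [279.18929607 297.71840483]
side proj 0.045 [[288.69083882 166.60936845]] [279.28769153 298.09490648]
side proj 0.084 [[288.90451357 156.53368986]] [279.37690453 298.43312801]
side proj 0.106 [[289.02845692 150.73044552]] [279.42892881 298.62904059]
strip 360 38.71289 392.53796 -369.49316 offset from centre along normal 8.30438532894614
131 [ 0.8   0.59 -0.12  1.84  0.1   0.72 -0.24]
-49 [ 0.3   0.67  0.67  1.86 -0.56  0.81 -2.73]
92 [-0.14  0.6  -0.15  1.81  0.12  0.74 -1.88]
-88 [ 0.23  0.71 -0.76  1.8   0.62  0.89  0.8 ]
4 [ 0.41  0.88 -1.15  1.79  0.91  1.11  2.14]
-176 [ 0.1   0.65 -0.52  1.8   0.43  0.81 -0.57]
```

The socket is at about (546.3,105.6) mm with both views agreeing, the cup at (397,-376.5) with its bar at 38.7°. Next: slider coordinates, then go above it.

```bash
python3 - <<'E'
from h import *
D=np.deg2rad;yaw=D(12.05);S=np.array([.5464,.1057]);M=S-.03*np.array([np.cos(yaw),np.sin(yaw)])
Rm=np.array([[np.cos(yaw),-np.sin(yaw)],[np.sin(yaw),np.cos(yaw)]])
f=lambda a,b:[150+(a+.5)/5-.5,155+(b+.5)/5-.5]
loc=lambda p,z:np.round((cast("top",[f(*p)],z)[0]-M)@Rm*1000,1)
print("cap",loc((181,335),.061),"marks",loc((223,298),.04),loc((235,357),.04),"slot",loc((140,348),.04),loc((280,318),.04))
print("panel",np.round((np.array([.4508,.0857])-M)@Rm*1000,1))
C=cast("top",[f(181,335)],.061)[0];print("cap world",C)
arm.move_gripper(.55,20)
r=arm.ik([C[0],C[1],.25],q(yaw+np.pi));print(np.round(r,2))
g=arm.ik([.397,-.3765,.25],q(D(38.7+180)));print(np.round(g,2))
arm.move_j(r);print(arm.read_time(),arm.read_tool_pos(),np.round(arm.ik([.397,-.3765,.25],q(D(38.7+180))),2),np.round(arm.ik([*S,.25],q(D(182))),2),np.round(arm.ik([*S,.25],q(D(99))),2))
E
```

```text
cap [-69.6  13.7] marks [-50.3 -11.9] [-86.9 -12. ] slot [-69.   42.8] [-69.8 -43.1]
panel [-67.7   0.4]
cap world [0.44613929 0.09830086]
[ 0.49  0.65 -1.18  2.01  0.74  0.99  0.72]
[ 0.28  0.6   0.7   1.81 -0.48  0.91 -2.84]
3.3083 [0.44652852 0.09747975 0.24981434] [ 1.38  0.78 -1.15  1.77  0.79  1.13  2.21] [ 0.39  0.75 -1.07  1.75  0.73  1.1   0.68] [ 0.19  0.61 -0.67  1.75  0.46  0.94 -0.51]
```

Marks come out at local y = -12 mm, as expected, with the cap at +13.7 mm. I'll grip the cap and slide it to the mark.

```bash
cat >> h.py <<'E'
D=np.deg2rad;yaw=D(12.05);S=np.array([.5464,.1057]);Rm=np.array([[np.cos(yaw),-np.sin(yaw)],[np.sin(yaw),np.cos(yaw)]]);M=S-Rm@[.03,0]
def st(l=""): print(l,"t",round(arm.read_time(),2),"p",np.round(arm.read_tool_pos(),4),"F",np.round(arm.read_ft_force(),1),"op",round(arm.read_opening(),3),"ff",np.round(arm.read_finger_force(),1))
E
python3 - <<'E'
from h import *
C=np.array([.44614,.0983]);T=M+Rm@[-.0697,-.012]
arm.line_to([*C,.15],.2);arm.line_to([*C,.121],.06);st("down")
arm.move_gripper(0,25);st("grip")
arm.line_to([*T,.121],.05);st("slid")
arm.pause(.2)
arm.move_gripper(.55);arm.line_to([*T,.25],.2);st("up")
g=arm.ik([.397,-.3765,.25],q(D(38.7+180)));print(np.round(g,2))
arm.move_gripper(.7);arm.move_j(g);st("over cup")
t=snapshot("top");s=snapshot("side");cv2.imwrite("pics/top1.png",t)
a=cv2.resize(t[205:235,165:215],None,fx=8,fy=8,interpolation=cv2.INTER_CUBIC);b=cv2.resize(s[110:200,255:330],None,fx=5,fy=5,interpolation=cv2.INTER_CUBIC)
c=np.zeros((450,800,3),np.uint8);c[:240,:400]=a;c[:450,410:785]=b;cv2.imwrite("pics/z4.png",c)
E
```

```text
down t 4.59 p [0.4461 0.0985 0.121 ] F [0.4 0.2 0.3] op 0.55 ff 0.0
grip t 4.98 p [0.4462 0.0985 0.1214] F [-0.1  0.5  2.8] op 0.152 ff 29.3
slid t 5.65 p [0.4519 0.0717 0.1213] F [-0.5 -1.5  6.8] op 0.148 ff 29.7
up t 7.07 p [0.4509 0.0725 0.249 ] F [-1.1 -0.1  0.7] op 0.552 ff 0.0
[ 1.43  0.88 -1.33  1.77  0.91  1.26  2.1 ]
over cup t 9.01 p [ 0.3977 -0.3752  0.2503] F [0.5 0.6 0.1] op 0.699 ff 0.0
```

View pics/z4.png

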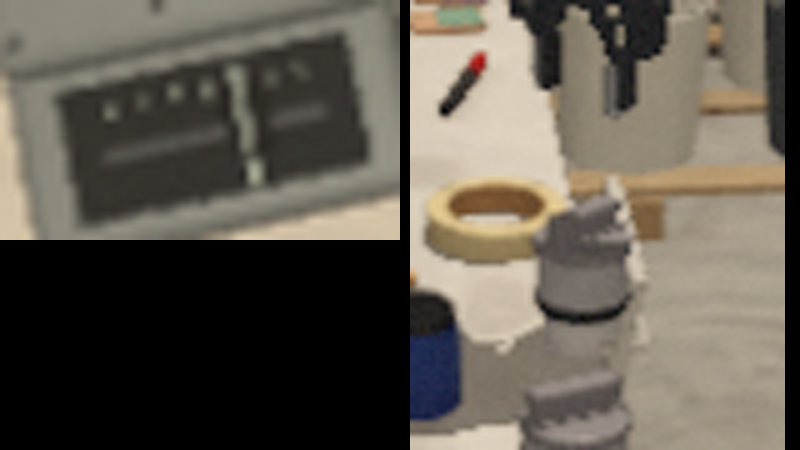

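The cap's white line at zoom (245,130) stands between the long marks (238,80) and (255,172). I'll check it with parallax, then go on to grasp the cup.

```bash
python3 - <<'E'
from h import *
t=cv2.imread("pics/top1.png");T=M+Rm@[-.0697,-.012];print("T",T)
# white line on cap: profile along mill y at z=.061 for several local x
g=cv2.cvtColor(t,cv2.COLOR_BGR2GRAY).astype(np.float32);yy=np.arange(-.03,.008,.0005)
for z,xs in((.061,(-.078,-.074,-.070,-.066,-.062)),(.04,(-.051,-.088))):
  for x in xs:
    W=np.c_[(M+np.c_[np.full(len(yy),x),yy]@Rm.T),np.full(len(yy),z)];p=proj("top",W).astype(np.float32)
    v=cv2.remap(g,p[:,0].copy(),p[:,1].copy(),cv2.INTER_LINEAR).ravel();w=np.clip(v-v.min()-.5*np.ptp(v),0,None);print(z,x,"y mm",round((w@yy)/w.sum()*1e3,1),v.min(),v.max())
E
```

```text
T [0.45140199 0.07315052]
0.061 -0.078 y mm -13.8 43.976562 113.125
0.061 -0.074 y mm -14.5 49.664062 116.40039
0.061 -0.07 y mm -14.6 47.414062 119.453125
0.061 -0.066 y mm -13.5 43.990234 109.27734
0.061 -0.062 y mm -13.9 45.0625 108.046875
0.04 -0.051 y mm -11.1 50.91211 129.6875
0.04 -0.088 y mm -11.3 50.15625 147.5
```

The slider sits about 2.8 mm past the mark, inside tolerance but near its edge. I'll recentre it by closing the gripper over the mark, then return to grasp the cup.

```bash
python3 - <<'E'
from h import *
T=M+Rm@[-.0697,-.0108]
j=arm.read_joint_positions()
arm.move_gripper(.55);arm.move_j(arm.ik([*T,.2],q(yaw+np.pi)));arm.line_to([*T,.121],.12);arm.pause(.2);st("down")
arm.move_gripper(0,25);arm.pause(.3);st("grip");arm.move_gripper(.55);arm.line_to([*T,.25],.25)
arm.move_gripper(.7);arm.move_j(j);arm.pause(.2);st("over cup")
t=snapshot("top");cv2.imwrite("pics/top2.png",t)
g=cv2.cvtColor(t,cv2.COLOR_BGR2GRAY).astype(np.float32);yy=np.arange(-.03,.008,.0005)
for z,xs in((.061,(-.078,-.074,-.070,-.066,-.062)),):
  for x in xs:
    W=np.c_[(M+np.c_[np.full(len(yy),x),yy]@Rm.T),np.full(len(yy),z)];p=proj("top",W).astype(np.float32)
    v=cv2.remap(g,p[:,0].copy(),p[:,1].copy(),cv2.INTER_LINEAR).ravel();w=np.clip(v-v.min()-.5*np.ptp(v),0,None);print(z,x,"y mm",round((w@yy)/w.sum()*1e3,1))
# descend on cup
C=[.3970,-.3765];o=q(D(38.7+180))
arm.line_to([*C,.19],.15,o);arm.line_to([*C,.1635],.05);arm.pause(.2);st("at bar")
arm.move_gripper(0,60);arm.pause(.2);st("gripped")
arm.line_to([*C,.20],.08);arm.pause(.2);st("lift")
arm.line_to([*C,.31],.15);arm.pause(.2);st("lift")
E
```

```text
down t 12.07 p [0.4515 0.0744 0.1216] F [0.5 0.4 0. ] op 0.55 ff 0.0
grip t 12.77 p [0.4513 0.0742 0.1213] F [-0.3 -1.3  5.8] op 0.156 ff 29.4
over cup t 16.0 p [ 0.3985 -0.3742  0.2506] F [-0.5 -0.3  0.9] op 0.7 ff 0.0
0.061 -0.078 y mm -10.9
0.061 -0.074 y mm -11.5
0.061 -0.07 y mm -12.2
0.061 -0.066 y mm -11.2
0.061 -0.062 y mm -10.8
at bar t 17.48 p [ 0.3971 -0.3765  0.1638] F [-0.2 -0.2 -0.6] op 0.701 ff 0.0
gripped t 18.16 p [ 0.3969 -0.3762  0.1637] F [-1.9  1.4  2.8] op 0.172 ff 60.1
lift t 18.97 p [ 0.3967 -0.3765  0.1995] F [-0.4 -0.3 -3. ] op 0.169 ff 59.3
lift t 20.05 p [ 0.3966 -0.3765  0.3089] F [-0.1  0.2 -1.9] op 0.17 ff 59.3
```

The slider is now at -11.3 mm, good, and the cup is held. Carry it to above the socket.

```bash
python3 - <<'E'
from h import *
r=arm.ik([*S,.30],q(D(182.05)));print(np.round(arm.read_joint_positions(),2),np.round(r,2))
arm.move_gripper(0,100)
arm.move_j(r);arm.line_to([*S,.275],.1,q(D(182.05)));arm.pause(.3);st("above")
print(np.round(arm.read_joint_positions(),2),Rn.from_quat(arm.read_eef_rot()).as_euler('zyx',degrees=True))
a=arm.ik([*S,.232],q(D(182.05)));b=arm.ik([*S,.232],q(D(97)));print(np.round(a,2),None if b is None else np.round(b,2))
t=snapshot("top");s=snapshot("side");cv2.imwrite("pics/top3.png",t);cv2.imwrite("pics/side3.png",s)
b=cv2.resize(s[180:290,205:300],None,fx=5,fy=5,interpolation=cv2.INTER_CUBIC);a=cv2.resize(t[150:230,145:205],None,fx=5,fy=5,interpolation=cv2.INTER_CUBIC)
c=np.zeros((550,785,3),np.uint8);c[:400,:300]=a;c[:550,310:785]=b;cv2.imwrite("pics/z5.png",c)
E
```

```text
[ 1.43  0.77 -1.3   1.7   0.77  1.29  2.22] [ 0.36  0.65 -0.99  1.69  0.59  1.14  0.81]
above t 22.8 p [0.5466 0.1059 0.2755] F [-1.1  0.8 -1.9] op 0.158 ff 102.2
[ 0.35  0.67 -0.97  1.72  0.62  1.09  0.79] [ 1.77952012e+02  5.69345206e-02 -1.79981961e+02]
[ 0.32  0.72 -0.93  1.77  0.67  1.    0.74] [ 0.11  0.6  -0.54  1.78  0.39  0.87 -0.48]
```

View pics/z5.png

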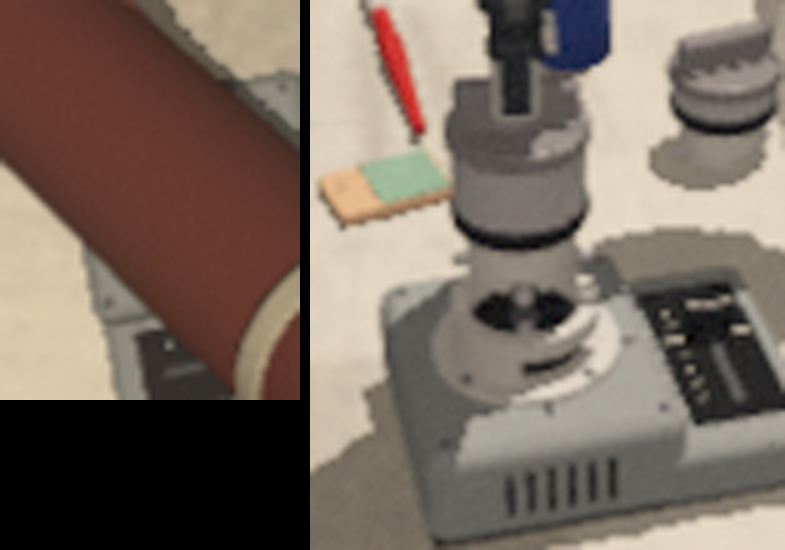

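The side view shows the cup hanging above the collar, slots facing right and left, pins at about zoom (461,258) and (588,287). I'll compare them with their expected projections.

```bash
python3 - <<'E'
from h import *
s=cv2.imread("pics/side3.png");P=np.array([.5466,.1059]);z=.1118;u=np.array([np.cos(D(2)),np.sin(D(2))])
f=lambda X:np.round((proj("side",X)-[205,180]+.5)*5-.5+[310,0],0)
print("pins",f([[*(P+.035*u),z+.006],[*(P-.035*u),z+.006]]).tolist())
print("base z edges",f([[P[0]+.027,P[1],z+.015],[P[0]-.027,P[1],z+.015],[P[0]+.033,P[1],z+.05],[P[0]-.033,P[1],z+.05]]).tolist())
print("under near pt",f([[P[0],P[1]+.027,z]]).tolist(),"rim slot -x",f([[*(S-.033*u),.092]]).tolist(),"rim +x",f([[*(S+.033*u),.092]]).tolist(),"bore centre",f([[*S,.080]]).tolist())
a=cv2.resize(s[220:260,225:275],None,fx=14,fy=14,interpolation=cv2.INTER_CUBIC);cv2.imwrite("pics/z6.png",a)
f2=lambda X:np.round((proj("side",X)-[225,220]+.5)*14-.5,0)
print(f2([[*(P+.035*u),z+.006],[*(P-.035*u),z+.006],[*(S-.033*u),.092],[*(S+.033*u),.092]]).tolist(),f2([[P[0]+.027,P[1],z+.015],[P[0]-.027,P[1],z+.015]]).tolist())
E
```

```text
pins [[450.0, 259.0], [593.0, 252.0]]
base z edges [[466.0, 242.0], [576.0, 238.0], [450.0, 182.0], [587.0, 178.0]]
under near pt [[522.0, 298.0]] rim slot -x [[590.0, 294.0]] rim +x [[457.0, 301.0]] bore centre [[524.0, 317.0]]
[[113.0, 166.0], [512.0, 145.0], [504.0, 265.0], [132.0, 284.0]] [[156.0, 118.0], [466.0, 108.0]]
```

View pics/z6.png

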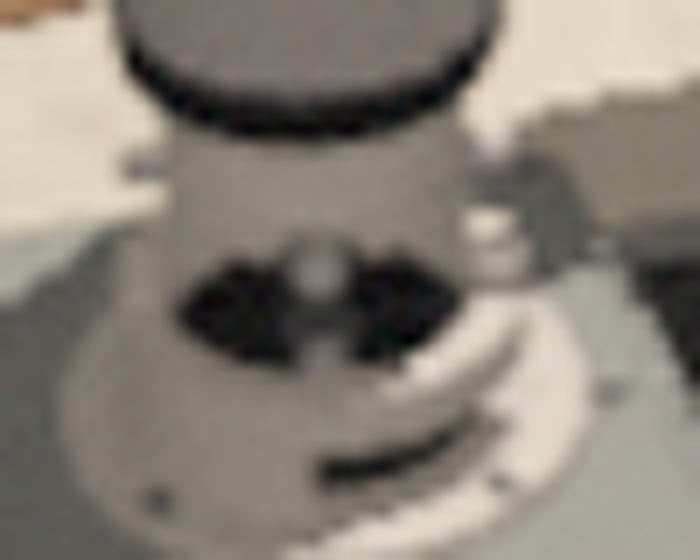

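Pin tips are seen at (125,163) and (515,150), against predicted (113,166) and (512,145). So the cup sits about 1.3 mm toward -x in the hand, and I'll shift +x by 1.2 mm. Now insert with force monitoring.

```bash
python3 - <<'E'
from h import *
P=S+[.0011,-.0001];o=q(D(182.05))
for z in(.262,.256,.250,.247,.244,.241):
    arm.line_to([*P,z],.04,o);st(z);print("  tq",np.round(arm.read_wrist_torque(),2))
    F=np.array(arm.read_ft_force())
    if abs(F[2]+2)>16 or np.hypot(*F[:2])>12: print("stop");break
s=snapshot("side");cv2.imwrite("pics/side4.png",s)
b=cv2.resize(s[190:290,205:300],None,fx=6,fy=6,interpolation=cv2.INTER_CUBIC);cv2.imwrite("pics/z7.png",b)
E
```

```text
0.262 t 23.38 p [0.5474 0.1056 0.2616] F [ 0.6 -0.2 -2.2] op 0.154 ff 102.2
  tq [ 0.01 -0.02 -0.03]
0.256 t 23.68 p [0.5473 0.1055 0.2557] F [-0.6 -0.1 -1.9] op 0.159 ff 102.2
  tq [-0.01 -0.04  0.01]
0.25 t 23.98 p [0.5474 0.1054 0.2496] F [-0.9 -0.8 -1.6] op 0.154 ff 102.3
  tq [0.02 0.03 0.02]
0.247 t 24.23 p [0.5475 0.1056 0.2468] F [ 0.8  0.1 -1.7] op 0.157 ff 102.3
  tq [ 0.03  0.02 -0.  ]
0.244 t 24.48 p [0.5475 0.1056 0.2439] F [-0.5 -0.3 -2.7] op 0.158 ff 102.3
  tq [-0.03  0.09 -0.  ]
0.241 t 24.73 p [0.5476 0.1058 0.2414] F [-1.3 -1.   2.9] op 0.155 ff 103.0
  tq [-0.1   0.33  0.06]
```

It entered cleanly and touched the seat at the expected height. Press to about 12 mm, then twist.

```bash
python3 - <<'E'
from h import *
P=S+[.0011,-.0001];o=q(D(182.05))
for z in(.238,.235,.2318):
    arm.line_to([*P,z],.04,o);arm.pause(.1);st(z);print("  tq",np.round(arm.read_wrist_torque(),2))
    F=np.array(arm.read_ft_force())
    if F[2]>25 or np.hypot(*F[:2])>15: print("stop");raise SystemExit
arm.pause(.2)
for a in(8,16):
    # cup axis is ~1.2 mm off the tool axis: turn about the cup axis
    th=D(-a);c,s=np.cos(th),np.sin(th);d=P-S
    T=S+np.array([c*d[0]-s*d[1],s*d[0]+c*d[1]])
    arm.line_to([*T,.2318],.02,q(D(182.05-a)));arm.pause(.1);st(a);print("  tq",np.round(arm.read_wrist_torque(),2),Rn.from_quat(arm.read_eef_rot()).as_euler('zyx',degrees=True)[0])
E
```

```text
0.238 t 25.12 p [0.5475 0.1058 0.2384] F [-2.1 -0.3  4.6] op 0.152 ff 103.3
  tq [-0.21  0.46 -0.02]
0.235 t 25.48 p [0.5475 0.1059 0.2358] F [-2.6 -0.8  7.2] op 0.151 ff 103.7
  tq [-0.31  0.67  0.04]
0.2318 t 25.82 p [0.5475 0.106  0.233 ] F [-3.1 -1.3  9.3] op 0.155 ff 104.1
  tq [-0.39  0.75  0.02]
8 t 26.42 p [0.5473 0.106  0.2327] F [-2.7 -0.4  7.9] op 0.161 ff 103.6
  tq [-0.22  0.75  0.04] -174.07544137267857
16 t 26.81 p [0.5473 0.1059 0.2327] F [-2.5 -0.1  8.7] op 0.156 ff 103.6
  tq [-0.24  0.72  0.05] -166.0915899253881
```

```bash
python3 - <<'E'
from h import *
P=S+[.0011,-.0001];d=P-S
for a in(26,36,46,56,66,74,80,83,86):
    th=D(-a);c,s=np.cos(th),np.sin(th);T=S+np.array([c*d[0]-s*d[1],s*d[0]+c*d[1]])
    arm.line_to([*T,.2316],.02,q(D(182.05-a)));arm.pause(.1);st(a);tq=arm.read_wrist_torque();print("  tq",np.round(tq,2),"yaw",round(-Rn.from_quat(arm.read_eef_rot()).as_euler('zyx',degrees=True)[0]%360,1))
    if abs(tq[2])>1.2: print("stop");break
s=snapshot("side");cv2.imwrite("pics/side5.png",s)
b=cv2.resize(s[180:290,205:320],None,fx=5,fy=5,interpolation=cv2.INTER_CUBIC);cv2.imwrite("pics/z8.png",b)
E
```

```text
26 t 27.23 p [0.5473 0.1058 0.2326] F [-2.8 -0.6  7.6] op 0.154 ff 103.6
  tq [-0.19  0.86  0.11] yaw 156.1
36 t 27.66 p [0.5471 0.1056 0.2325] F [-3.1  0.2  8.5] op 0.158 ff 103.6
  tq [-0.1   0.75  0.22] yaw 146.1
46 t 28.08 p [0.547  0.1055 0.2325] F [-2.5 -1.3  8. ] op 0.154 ff 103.6
  tq [-0.16  0.75  0.13] yaw 136.1
56 t 28.51 p [0.5468 0.1054 0.2325] F [-2.6  0.1  8.4] op 0.156 ff 103.7
  tq [-0.08  0.84  0.19] yaw 126.1
66 t 28.93 p [0.5466 0.1054 0.2325] F [-2.4 -0.2  7.9] op 0.155 ff 103.7
  tq [-0.01  0.83  0.19] yaw 116.2
74 t 29.32 p [0.5464 0.1055 0.2325] F [-3.6 -0.1  7.9] op 0.155 ff 103.7
  tq [-0.01  0.86  0.26] yaw 108.2
80 t 29.68 p [0.5462 0.1055 0.2325] F [-2.  -0.2  8.1] op 0.157 ff 103.7
  tq [-0.    0.88  0.27] yaw 102.2
83 t 30.03 p [0.5462 0.1055 0.2325] F [-3.  -0.1  8.6] op 0.157 ff 103.7
  tq [0.02 0.86 0.22] yaw 99.2
86 t 30.38 p [0.5462 0.1055 0.2325] F [-3.   0.5  6.7] op 0.157 ff 103.6
  tq [0.09 0.87 0.24] yaw 96.2
```

View pics/z8.png

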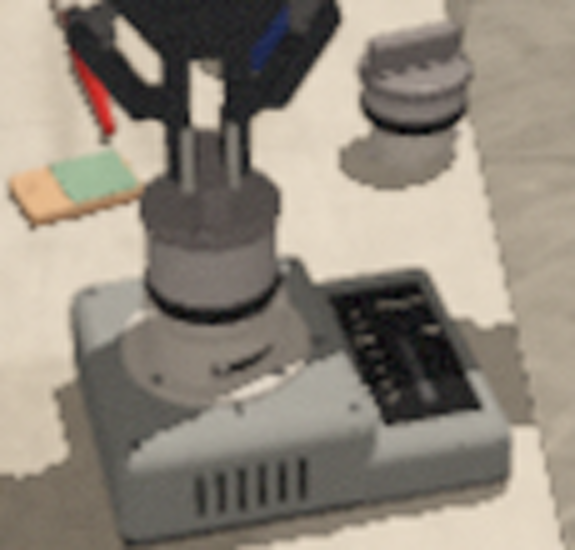

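The cup is deep in the collar, with the bar aligned between the fingers. I'll turn a few degrees more to find the stop.

```bash
python3 - <<'E'
from h import *
d=np.array([.0011,-.0001])
for a in(88,90,92):
    th=D(-a);c,s=np.cos(th),np.sin(th);T=S+np.array([c*d[0]-s*d[1],s*d[0]+c*d[1]])
    arm.line_to([*T,.2314],.02,q(D(182.05-a)));arm.pause(.3);st(a);tq=np.mean([arm.read_wrist_torque() for _ in range(5)],0);print("  tq",np.round(tq,2),"yaw",round(-Rn.from_quat(arm.read_eef_rot()).as_euler('zyx',degrees=True)[0]%360,1))
    if abs(tq[2])>.45: print("stop");break
E
```

```text
88 t 30.98 p [0.5462 0.1055 0.2323] F [-3.  -1.   7.9] op 0.154 ff 103.6
  tq [0.1  0.84 0.24] yaw 94.2
90 t 31.53 p [0.5461 0.1056 0.2323] F [-2.6  0.6  7.5] op 0.153 ff 103.7
  tq [0.06 0.93 0.35] yaw 92.2
92 t 32.08 p [0.5458 0.1058 0.2323] F [-3.5  0.1  7.9] op 0.156 ff 104.0
  tq [0.09 0.84 0.88] yaw 90.4
stop
```

The stop is clearly felt at about 90°. I'll ease to 90.5° and hand in.

```bash
python3 - <<'E'
from h import *
d=np.array([.0011,-.0001]);th=D(-90.5);c,s=np.cos(th),np.sin(th);T=S+np.array([c*d[0]-s*d[1],s*d[0]+c*d[1]])
arm.line_to([*T,.2314],.02,q(D(182.05-90.5)));arm.pause(.5);st("end");print(arm.read_wrist_torque())
print(ticket.finish_job())
E
```

```text
end t 32.83 p [0.5459 0.1057 0.2323] F [-3.3  0.3  8.4] op 0.154 ff 103.7
[0.04015626 0.93727021 0.35134681]
the job is handed in; nothing more can be done
None
```

I handed the job in at about 33 s, but it returned no verdict: the slider was measured within about 1 mm of the long mark, and the tall cup was pressed about 11 mm into the socket, twisted clockwise to its stop and still gripped.

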